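# Drift the worn pivot pin out of an ROV claw

### The arm

A 6-joint arm with a two-finger parallel gripper is mounted at the origin on the work surface. World frame = base frame: x ahead of the robot, y to its left, z up, the work surface at z = 0. Lengths are in mm, angles in rad, forces in N, time in s.
With the tool pointing down it reaches from about 275 to 750 mm from the base axis. Payload 10.2 kg.
Tool frame: the origin (TCP) lies at the very end of the fingers, on their centre line; the grasp point (between the pads) lies 19 mm behind it (ctrl.hold_point_z is the distance from the TCP to the grasp point, in mm); z points along the fingers, y is the direction in which the jaws open and shut (so a half turn about z gives the same grasp; the last joint's range is limited). The gripper opens to 85 mm and grips with 20 to 120 N. Pads are 22 mm wide; open, the fingers measure 114 mm over their backs; the gripper's body (76 mm by 85 mm) begins 54 mm behind the grasp point. The pads swing forward as they close: fully open they stand 13 mm farther back than shut.
Start: joints at [1.013, 0.313, 1.498, -0, 1.331, -0.223], TCP at [172.517, 495.851, 206.394] pointing down, gripper open.
Joint ranges: [-2.94, 2.94], [-0.97, 2.17], [0.19, 2.56], [-1.23, 4.37], [0.02, 3.11], [-2.88, 2.88]. Speed limits (rad/s): [2.39, 2.39, 3.01, 3.14, 3.14, 3.14].

### API

Orientations are given as a unit quaternion [w, x, y, z].
In Python, from rig import readout, cams, workorder, spotter, ctrl gives the robot as it stands.
- The arm moves only by the tool step_arm, never from a script. Its argument "plan" is text: rows parted by semicolons, each of 5 numbers parted by spaces: the shift along the tool's x, y, z in cm, then the turn about the tool's z in degrees, then the opening in per cent of the stroke, from 0 (shut) to 100 (fully open). In form: x y z twist gripper; .... A call has 1 to 10 rows; each row is the pose to reach, as a shift and turn from the pose commanded when the call began, along the tool's axes at that moment; what a row does not reach only later rows make up. A row lasts 1/10 s, in which the tool goes at most 50 mm and 8.59 degrees, less where a joint would pass 70% of its speed; a pose out of reach is approached as far as the arm can. A call with a gripper value outside its range is refused whole. The fingers move at their own pace and stop on an object; "grip_force" is the grip in N (left out, the last holds). Time passes only in rows, so rows that repeat a pose let the fingers close. It gives the time, the measured TCP pose, the force and the opening at its end, in the units of the state.
- readout.sense(): the state, without advancing time (a new reading comes with each control period).
- cams.capture(name): name is "side" or "top" or "wrist"; returns (picture, depth): 420x560x3 uint8, red, green, blue; 420x560 float32, mm along the optical axis (not along the pixel's ray), 0 where there is no reading.
- cams.camera_info(name): a dict with "vfov" (degrees; the focal length in pixels is half the picture's height over the tangent of half this angle, whatever the lens; pixels are square), "cx", "cy" (the principal point, pixels), "k1" (the pictures are not rectified: a ray, as slopes to the right and down, at radius r is drawn at 1 + k1 r^2 times it, then the intrinsics apply), "rvec" (rotation vector, rad) and "tvec" (3), from world to camera coordinates, as OpenCV has them. Camera axes: x right, y down, z forward; pixel columns grow to the right and rows downward; lengths in mm; the calibration is good to about 2 mm. A picture is of the moment at which its call begins: read the wrist's pose just before it. camera_info takes no time and is no camera call; for the wrist camera it gives the pose at the moment of the call.
- workorder.finish_job(): hands the job in, once; it reports no verdict.
Trained networks look in the newest picture that a camera, given by its name, has taken for a name from the list of things; names that differ only in an ending like _2 or _b are one class to them, and where a whole thing is asked for, a point or a joint stands for the part that bears it (a point fixed in the world has none). Each returns a list of dicts, best first, with "conf" (0 to 1); they miss things now and then, are a little off and sometimes report something else, mostly with a low value. They report only what shows in the picture. A call takes as long as a camera call. They do not tell look-alikes from the thing itself.
- spotter.regions_of(camera, target): "pixels" (420x560 bool, what is visible of it) and "extent" ([centre column, centre row, width, height] in pixels, round what is visible of it).
The state is a dict: "time_s": time; "joints": joint angles; "dq": joint speeds; "tau": joint torques, N m; "eef_pos": TCP position; "ee_rot": TCP orientation; "force": force on the tool from outside, world axes, zero at the start; "wrist_torque": the same for the moment, N m; "grip_width": opening from 0.0 (shut) to 1.0 (fully open).
Only numpy, scipy, OpenCV 4.12 (cv2) and the standard library are available. Lean on these libraries where they do the work, as an engineer would, in place of code of your own. Each camera call takes 0.05 s, during which the arm holds its last target. There are 200 camera calls.

### The job

The pivot pin of the ROV claw held in the bench vise is worn: take the long parallel drift (the tallest of the three punches) from the stand, feel its nose into the bore on top of the claw's clevis, and press the pin down and out so that it drops into the tray below. The claw is only lightly clamped, so press gently and do not push it down in the vise. Then draw the drift out and hang it back in its own hole in the stand, leaving the other punches, the grease jar and the propeller where they are.

Things in the scene. Friction and masses are not known exactly. Their poses are not given: they have to be found in the camera images.
- drift: the long parallel drift, loose, steel, 180 g, hanging upright in the stand by its shoulder. Origin: centre of the flat nose end (its lowest point), z up along it. Nose 9.4 mm thick, 58 mm long, square-edged (broken by 0.2 mm); then a square shoulder and an 18 mm thick round shank from 58 to 133 mm. Grip the shank about 105 mm up, with 40 N or more so that pressing does not slide it in the jaws
- stand: punch stand, fixed, grey plastic, 150 (x) x 50 (y) x 82 mm high. Origin: centre of its underside, z up. Top: a 12 mm plate, upper face at 82 mm, with three 12 mm through holes at x = -48, 0, +48 mm, y = 0; open below the plate. A punch hangs in each, nose down, shoulder on the plate; which is where changes. Hanging, the drift's origin is 24 mm above the stand's
- vise: blue bench vise, fixed, with the claw clamped level in its jaws. Origin: on the bench under the middle of the jaws, z up, x along the claw towards its jaws, y across. The vise jaws are 114 mm high and end at x = 43 mm. The claw's tube is 38 mm thick; in front of it is the clevis, a block with a flat level top 36 mm wide (y), from 30 mm behind to 22 mm beyond the bore (x)
- clevis_about (a point): a mark fixed to the vise (same axes, at x = 102, y = 0, z = 115 mm from its origin), where the bore mouth nominally is. The claw was clamped by eye: the real bore lies up to 10 mm nearer or farther along the vise's x, at y = 0, its clevis top up to 3 mm higher or lower. Bore 10.8 mm wide, 40 mm deep, straight through, no chamfer; a nose half over its edge sinks 0.2 to 1 mm deeper than on the flat
- pin_about (a point): mark on the vise 5 mm below clevis_about, about where the pin's top is: the real one is 3 to 7 mm below the clevis top. Pin: loose, steel, 10 mm thick, 38 mm long, 20 to 33 g, a push fit in the lowest 12 mm of the bore: 10 to 20 N press it slowly (10 to 20 mm/s), it drags harder if rushed. It lets go and falls when the nose is 36 to 40 mm below the clevis top; at 58 mm the shoulder strikes
- claw (a joint): how far the claw has been pushed down between the vise's jaws, m (0 at the start, grows downward). It is clamped lightly in soft jaws: it holds against some 25 N from above and slides down under more
- tray: grey open parts tray, fixed, 100 mm (x) x 140 mm (y) x 28 mm high with 3 mm walls, on the bench under the clevis; empty at the start, the pin is to lie in it. Origin: centre of its underside
- taper_punch: taper punch, loose, hanging in the stand: nose 44 mm long tapering to 4 mm, 18 mm shank 50 mm long (25 mm lower than the drift). Origin: its nose end. Leave alone
- thin_punch: thin pin punch, loose, hanging in the stand: nose 5 mm thick and 30 mm long, 18 mm shank 50 mm long (25 mm lower than the drift). Origin: its nose end. Leave alone
- grease_jar: closed white jar with a black lid, 64 mm wide, 60 mm high, loose. Origin: centre of its underside. Leave alone
- propeller: spare black three-bladed thruster propeller, about 80 mm wide, 22 mm high, loose. Origin: centre of its underside. Leave alone
Mind the look-alikes: they are no part of the job. Leave any blue or yellow look-alike of the stand alone.

How it is judged (in metres and radians):
On the way, in this order (a step that is already met when the one before it is completed fails the run):
1. the drift's nose is down in the bore, 12 mm or more below the clevis top (x of drift in the frame of vise between 0.087 and 0.117 m and y of drift in the frame of vise between -0.006 and 0.006 m and z of drift in the frame of vise between 0.04 and 0.1 m), for 0.05 s.
2. the pin has dropped out of the bore and its weight lies in the tray (contact force between tray and anything else between 0.1 and 0.6 N), for 0.2 s.
At the end, for the whole second after the job is handed in: the tray bears the pin's weight and nothing else (0.1 to 0.6 N); the drift hangs upright (within 0.08 rad) in the hole it came from (within 6 mm), its shoulder on the stand (within 4 mm), released and at rest (all of step 2 and distance of drift from where it was at the start of the episode below 0.006 m and z of drift in the frame of stand below 0.028 m and angle between drift's own z axis and vertical below 0.08 rad and linear speed of drift below 0.02 m/s); the robot touches nothing.
It fails at once if the claw is pushed down in the vise by over 1.5 mm (value of joint claw above 0.0015 m).
It fails at once if another punch is moved by over 15 mm (distance of any of taper_punch, thin_punch from where it was at the start of the episode above 0.015 m).
It fails at once if the grease jar or the propeller is moved by over 20 mm (distance of any of grease_jar, propeller from where it was at the start of the episode above 0.02 m).
It also fails if it takes over 72 s, if anything falls off the work surface, if the arm or the gripper's body presses on something with over 40 N, if the wrist force passes 120 N, or if a joint passes its speed limit or range.

## Working session

There is one attempt and no reset: what is moved stays moved. The work goes in short steps, Python scripts to look and compute and a tool call to move; the robot and the scene stay as the last step left them, time stands still between calls to the robot, and variables do not carry over. Pictures are saved under pics/ and viewed, about 8 in all and at most 12, crops included, and the job is handed in when it is done.

Besides the shell and the picture viewer there is one more tool, called after "Request:" as a command line: name --argument value ..., lists and objects as JSON in quotes. step_arm: Moves the arm, as the interface text tells. Its arguments: {"type":"object","properties":{"plan":{"type":"string"},"grip_force":{"type":"number"}},"required":["plan"]}

```bash
mkdir -p pics; ls
cat > h.py <<'E'
import numpy as np, cv2
from rig import readout, cams, workorder, spotter, ctrl
def info(n):
    i=cams.camera_info(n); f=210/np.tan(np.radians(i['vfov'])/2)
    R=cv2.Rodrigues(np.array(i['rvec'],float))[0]; return i,f,R,np.array(i['tvec'],float)
def world(n,depth,I=None):
    i,f,R,t=I or info(n)
    v,u=np.mgrid[0:420,0:560].astype(float)
    a=(u-i['cx'])/f; b=(v-i['cy'])/f; x,y=a.copy(),b.copy()
    for _ in range(15):
        s=1+i['k1']*(x*x+y*y); x,y=a/s,b/s
    P=np.stack([x*depth,y*depth,depth],-1).astype(float)
    W=(P-t)@R; W[depth<=0]=np.nan; return W
def shot(n,save=None):
    I=info(n); p,d=cams.capture(n)
    if save: cv2.imwrite('pics/'+save,cv2.cvtColor(p,cv2.COLOR_RGB2BGR))
    return p,d,world(n,d,I)
E
python3 - <<'E'
from h import *
for n in ['top','side','wrist']:
    p,d,W=shot(n,n+'0.png')
    for t in ['drift','stand','vise','taper_punch','thin_punch','tray','clevis_about','grease_jar','propeller']:
        for r in spotter.regions_of(n,t)[:3]:
            w=W[r['pixels']]; w=w[~np.isnan(w[:,0])]
            if len(w): print(n,t,round(r['conf'],2),np.round(r['extent']),'med',np.median(w,0).round(),'lo',np.percentile(w,3,0).round(),'hi',np.percentile(w,97,0).round())
a=[cv2.imread(f'pics/{n}0.png') for n in ['top','side']]
cv2.imwrite('pics/ts.png',cv2.resize(np.vstack(a),(800,1200))[:,:]);
print(readout.sense(), ctrl.hold_point_z)
E
```

```text
pics
top drift 0.62 [211. 187.   9.  11.] med [572. 266. 148.] lo [567. 260.  88.] hi [582. 275. 157.]
top stand 0.83 [222. 211.  36.  62.] med [520. 243.  81.] lo [462. 206.  10.] hi [598. 285.  86.]
top stand 0.83 [225. 292.  30.  61.] med [325. 231.  80.] lo [257. 200.   5.] hi [396. 266.  84.]
top stand 0.76 [295. 229.  40.  65.] med [492.  53.  81.] lo [427.  11.   6.] hi [556.  95.  84.]
top vise 0.64 [386. 247.  96.  78.] med [ 470. -158.   94.] lo [ 392. -286.   10.] hi [535. -79. 116.]
top vise 0.52 [221. 205.  12.  10.] med [531. 248. 128.] lo [525. 241.  87.] hi [541. 257. 133.]
top taper_punch 0.5 [226. 224.   9.  12.] med [487. 229. 131.] lo [481. 222. 108.] hi [495. 236. 134.]
top thin_punch 0.48 [218. 205.   8.   8.] med [532. 248. 129.] lo [525. 241. 102.] hi [541. 255. 133.]
top tray 0.87 [384. 197.  63.  47.] med [ 594. -167.    3.] lo [ 532. -259.   -2.] hi [ 648. -113.   29.]
top clevis_about 0.59 [387. 245.  98.  76.] med [ 470. -168.   95.] lo [ 379. -282.   10.] hi [535. -77. 116.]
top clevis_about 0.2 [221. 206.  10.  13.] med [532. 246. 129.] lo [525. 241.  8
[... 1473 characters left out ...]
.5, 'joints': array([ 1.01259175e+00,  3.12888794e-01,  1.49772218e+00, -1.00203112e-05,
        1.33098699e+00, -2.23428533e-01]), 'dq': array([-8.81198292e-05,  9.52532257e-04,  9.90934751e-04,  5.16514513e-04,
       -1.10975439e-03,  5.43892723e-04]), 'tau': array([ 2.52784312e-04, -4.12162292e+01, -2.59900439e+01, -2.00712188e-04,
        4.57910573e-04,  3.61944569e-05]), 'eef_pos': array([172.52085866, 495.84391231, 206.39155453]), 'ee_rot': array([ 3.48941893e-06,  1.66606276e-01,  9.86023503e-01, -4.30632696e-06]), 'force': array([-0.17635548,  0.62957195, -0.23421844]), 'wrist_torque': array([0.01845863, 0.01243952, 0.02736602]), 'grip_width': 0.9976480640449161} 18.700000000000003
```

View pics/top0.png

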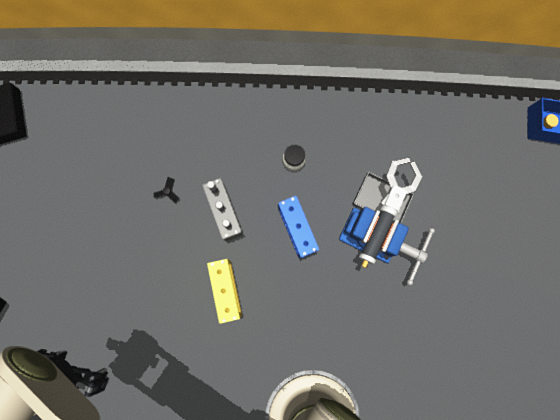

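View pics/side0.png

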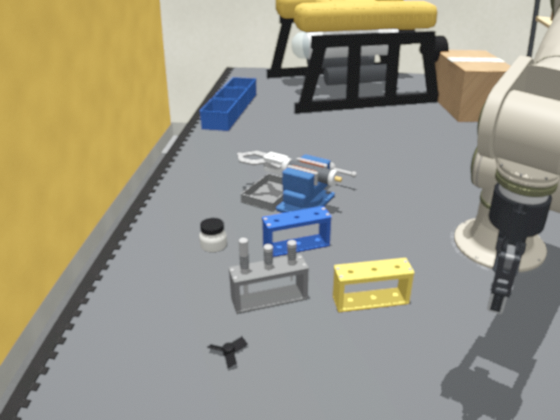

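The top and side views agree. The grey stand has the drift at its far end at about (573, 266) with its top at z 157, which matches the expected 157. The vise sits to the right, and the blue and yellow stands are look-alikes. I'll move above the drift with the jaws opening across the stand.

```bash
cat >> h.py <<'E'
def q2R(q):
    from scipy.spatial.transform import Rotation as r
    return r.from_quat([q[1],q[2],q[3],q[0]]).as_matrix()
def go(target,yaw_y=None,base=None):
    """tool shift (cm) & twist to bring TCP to target; yaw_y: wanted world heading of tool y (deg)"""
    s=readout.sense(); R=q2R(s['ee_rot']); p=s['eef_pos'] if base is None else base
    d=R.T@(np.array(target,float)-p)/10; y=np.degrees(np.arctan2(R[1,1],R[0,1]))
    tw=None if yaw_y is None else -((yaw_y-y+90)%180-90)
    print('shift cm',d.round(2),'twist',tw,'| tcp',s['eef_pos'].round(1),'yaw_y',y.round(2),'F',s['force'].round(1),'t',round(s['time_s'],2))
E
python3 - <<'E'
from h import *
go([573,266,230],112)
E
```

```text
shift cm [-45.38  -8.55  -2.36] twist -41.18111805274799 | tcp [172.5 495.8 206.4] yaw_y 70.82 F [-0.2  0.6 -0.2] t 1.5
```

Request:
step_arm --plan "-5 -1 -2.4 -8 100;-10 -2 -2.4 -16 100;-15 -3 -2.4 -24 100;-20 -4 -2.4 -32 100;-25 -5 -2.4 -41 100;-30 -6 -2.4 -41 100;-35 -7 -2.4 -41 100;-40 -8 -2.4 -41 100;-45.4 -8.5 -2.4 -41 100;-45.4 -8.5 -2.4 -41 100"

```text
time_s: 2.5
eef_pos: [575.6, 264.4, 230.1]
ee_rot: [-0.0, -0.188, 0.982, -0.0]
force: [0.5, 0.0, 0.1]
grip_width: 1.0
```

Run:
```python
from h import *
p,d,W=shot('wrist','w1.png')
for t in ['drift','stand','thin_punch','taper_punch']:
    for r in spotter.regions_of('wrist',t)[:3]:
        w=W[r['pixels']]; w=w[~np.isnan(w[:,0])]
        if len(w): print(t,round(r['conf'],2),np.round(r['extent']),'med',np.median(w,0).round(),'lo',np.percentile(w,3,0).round(),'hi',np.percentile(w,97,0).round())
# punch tops: level discs
for lo,hi in [(150,164),(125,140)]:
    m=((W[...,2]>lo)&(W[...,2]<hi)).astype(np.uint8)
    n,l,st,c=cv2.connectedComponentsWithStats(m)
    for k in range(1,n):
        if st[k,4]>60: w=W[l==k]; print(lo,st[k],w.mean(0).round(1),((w.min(0)+w.max(0))/2).round(1),np.ptp(w,axis=0).round(1))
go([573,266,230],112)
i=info('wrist');print(i[0],(-i[2].T@i[3]).round())
```

```text
drift 0.86 [281. 198.  24.  44.] med [573. 264. 155.] lo [568. 258.  89.] hi [584. 273. 158.]
stand 0.86 [278. 124.  61. 178.] med [523. 245.  82.] lo [465. 206.  81.] hi [596. 287.  84.]
stand 0.72 [93. 48. 95. 96.] med [524.  71.  82.] lo [482.  40.   7.] hi [563. 101.  84.]
stand 0.52 [350.   6.  24.   8.] med [395. 268.   7.] lo [392. 256.  -1.] hi [398. 276.  16.]
thin_punch 0.83 [279. 135.  25.  28.] med [532. 247. 132.] lo [524. 240. 119.] hi [540. 255. 134.]
thin_punch 0.7 [280. 125.  64. 179.] med [522. 245.  82.] lo [465. 206.  81.] hi [596. 288.  84.]
taper_punch 0.67 [281.  69.  27.  29.] med [490. 229. 132.] lo [482. 221.  98.] hi [498. 237. 133.]
150 [270 196  25  27 530] [576.3 265.9 156.7] [577.3 266.4 154.4] [18.1 17.6  8.8]
125 [267  53  25  28 511] [489.1 229.  132. ] [489.  229.  129.7] [17.1 16.9  9.1]
125 [269 123  24  26 459] [532.7 247.6 132. ] [533.1 247.8 130.3] [17.7 17.   8.8]
125 [271 188  23  12 103] [570.6 263.8 132.6] [572.5 265.7 132.5] [ 8.5 16.4 14.9]
shift cm [ 0.01 -0.08  0.03] twist -0.1673472544886181 | tcp [572.9 266.8 230.3] yaw_y 111.83 F [-0.6  0.4  0.1] t 2.75
{'vfov': 59.605337932802506, 'cx': 277.99093808665697, 'cy': 205.5452584101098, 'k1': -0.0734232038401973, 'rvec': array([-1.66481964, -2.45899931, -0.33653924]), 'tvec': array([ -33.34758734, -648.91199465,  232.15043113])} [510. 240. 398.]
```

View pics/w1.png

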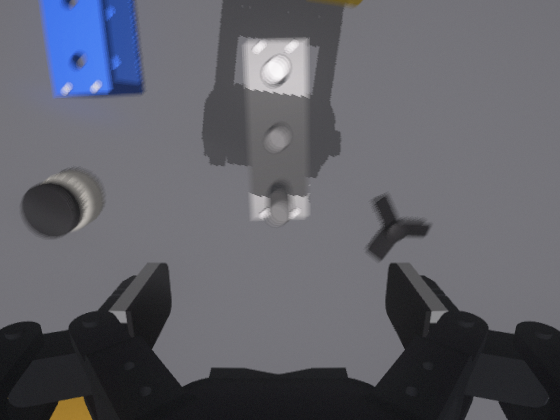

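Run:
```python
from h import *
p,d,W=shot('wrist')
for lo,hi in [(153,164),(128,140)]:
    m=((W[...,2]>lo)&(W[...,2]<hi)).astype(np.uint8)
    n,l,st,c=cv2.connectedComponentsWithStats(m)
    for k in range(1,n):
        if st[k,4]>200: w=W[l==k]; print(lo,st[k],w.mean(0).round(1),((w.min(0)+w.max(0))/2).round(1),np.ptp(w,axis=0).round(1))
go([573,266,230],113)
```

```text
153 [265 199  26  26 505] [576.6 266.1 156.9] [577.1 266.5 156.2] [17.6 17.7  5.9]
128 [263  56  24  27 504] [489.1 229.1 132. ] [489.1 229.  131.3] [17.3 16.9  6.3]
128 [265 126  24  25 451] [532.8 247.7 132. ] [532.9 247.8 131.4] [17.4 17.   5.7]
shift cm [ 0.   -0.12  0.06] twist -1.122817218492969 | tcp [572.6 267.1 230.6] yaw_y 111.88 F [-0.4 -1.  -0. ] t 2.8
```

Run:
```python
from h import *
go([576.7,266.2,111],113)
```

```text
shift cm [-0.35 -0.24 11.96] twist -1.122817218492969 | tcp [572.6 267.1 230.6] yaw_y 111.88 F [-0.4 -1.  -0. ] t 2.8
```

Request:
step_arm --plan "-0.3 -0.15 2 -1 100;-0.3 -0.15 5 -1 100;-0.3 -0.15 8 -1 100;-0.3 -0.15 10 -1 100;-0.3 -0.15 11.5 -1 100;-0.3 -0.15 11.95 -1 100;-0.3 -0.15 11.95 -1 100;-0.3 -0.15 11.95 -1 100"

```text
time_s: 3.6
eef_pos: [576.9, 266.6, 112.2]
ee_rot: [0.001, -0.198, 0.98, 0.0]
force: [0.0, -0.5, 0.2]
grip_width: 1.002
```

Request:
step_arm --plan "0 0 0 0 40;0 0 0 0 10;0 0 0 0 0;0 0 0 0 0;0 0 0 0 0;0 0 0 0 0;0 0 0 0 0;0 0 0 0 0" --grip_force 60

```text
time_s: 4.4
eef_pos: [576.8, 266.2, 111.1]
ee_rot: [0.0, -0.198, 0.98, 0.0]
force: [-0.3, 1.2, 3.3]
grip_width: 0.183
```

Request:
step_arm --plan "0 0 0 0 0;0 0 -1 0 0;0 0 -3 0 0;0 0 -5 0 0;0 0 -8 0 0;0 0 -11 0 0;0 0 -13 0 0;0 0 -13 0 0"

```text
time_s: 5.2
eef_pos: [577.6, 266.2, 244.0]
ee_rot: [0.003, -0.198, 0.98, -0.0]
force: [-0.5, -0.6, -1.7]
grip_width: 0.188
```

Run:
```python
from h import *
s=readout.sense(); print(s['grip_width'],s['force'])
p,d,W=shot('top'); 
# vise: claw geometry from top camera
m=(W[...,2]>60)&(W[...,0]>350)&(W[...,1]<-30)&(W[...,2]<130)
w=W[m]; c=np.median(w,0); print(c,m.sum())
z=W[...,2]
u=cv2.resize(p[140:300,320:450],None,fx=5,fy=5,interpolation=cv2.INTER_CUBIC)
g=p[:].astype(int)
# silver clevis/tube: points z>100
m=(z>105)&(W[...,0]>350)&(W[...,1]<-30)&(z<130)
ys,xs=np.nonzero(m); 
for a,b,q in list(zip(xs,ys,W[m]))[::25]: print(a,b,q.round(),g[b,a],end=';')
cv2.imwrite('pics/v1.png',cv2.cvtColor(u,cv2.COLOR_RGB2BGR)[:600])
go([500,0,250],113)
```

```text
0.18765890504122507 [-0.53288273 -0.59319702 -1.70047758]
[ 502.60127349 -168.15344963  111.13837274] 3395
405 158 [ 674. -219.  105.] [148 147 143];391 174 [ 630. -181.  107.] [239 239 238];393 187 [ 594. -184.  113.] [234 234 233];402 189 [ 589. -205.  119.] [248 248 247];402 191 [ 585. -206.  114.] [245 246 245];394 193 [ 579. -185.  115.] [244 244 244];403 194 [ 576. -208.  116.] [247 248 246];394 196 [ 571. -185.  115.] [242 242 241];402 197 [ 569. -206.  113.] [250 250 249];392 199 [ 563. -180.  115.] [245 245 245];400 200 [ 561. -200.  117.] [246 246 246];391 202 [ 555. -178.  115.] [246 246 245];399 203 [ 553. -197.  117.] [246 246 245];391 205 [ 548. -178.  112.] [245 246 245];396 206 [ 545. -190.  116.] [245 245 245];398 207 [ 543. -194.  118.] [249 249 248];398 208 [ 541. -196.  113.] [245 246 245];397 209 [ 538. -192.  116.] [243 243 243];391 210 [ 535. -176.  117.] [246 247 246];383 211 [ 533. -158.  110.] [62 61 63];372 212 [ 528. -129.  115.] [ 66 116 193];363 213 [ 525. -107.  115.] [ 65 114 188];389 213 [ 528. -172.  114.] [92 93 97];378 214 [ 524. -145.  114.] [188 
[... 2189 characters left out ...]
4 246 [ 444. -134.  114.] [ 95  98 100];400 246 [ 446. -199.  112.] [ 68 102 162];392 247 [ 443. -179.  113.] [ 66 117 191];383 248 [ 440. -157.  112.] [216 202 192];374 249 [ 437. -133.  118.] [84 86 89];366 250 [ 435. -116.  107.] [71 71 75];394 250 [ 436. -183.  115.] [ 62 110 183];390 251 [ 433. -173.  115.] [ 62 105 176];389 252 [ 431. -172.  111.] [ 41  63 102];393 253 [ 428. -181.  114.] [ 53  92 152];395 254 [ 426. -187.  111.] [ 51  90 155];365 256 [ 420. -112.  111.] [240 240 237];375 257 [ 418. -138.  108.] [48 50 53];369 260 [ 410. -121.  115.] [245 245 245];shift cm [ 17.41 -21.54  -0.87] twist -0.18938791950863276 | tcp [577.  266.  241.5] yaw_y 112.81 F [ 0.9  0.1 -2.8] t 5.25
```

View pics/v1.png

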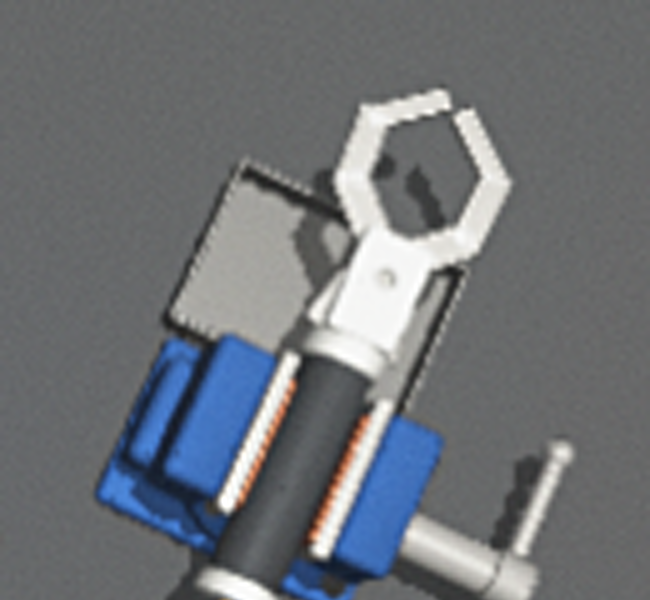

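The drift is in the jaws (width 0.19). The crop shows the bore in the clevis top at zoomed pixel (385, 277), roughly (574, −193) in world, with the claw heading about −25°. I'll move above it with the tool x axis along the claw.

Request:
step_arm --plan "0.9 -2.1 0 2 0;2.7 -6.3 0 8 0;4.5 -10.5 0 14 0;6.3 -14.7 0 20 0;8.1 -18.9 0 26 0;9.9 -23.1 0 32 0;11.7 -27.3 0 38 0;13.5 -31.5 0 44 0;15.3 -35.7 0 48 0;17 -39.6 0 48 0"

```text
time_s: 6.25
eef_pos: [572.6, -166.7, 238.9]
ee_rot: [-0.002, 0.219, 0.976, 0.0]
force: [1.6, -0.4, -1.0]
grip_width: 0.182
```

Request:
step_arm --plan "1.2 0 0 0 0;1.7 0 0 0 0;1.7 0 0 0 0;1.7 0 0 0 0"

```text
time_s: 6.65
eef_pos: [558.3, -156.8, 240.6]
ee_rot: [-0.0, 0.217, 0.976, 0.0]
force: [0.2, 0.5, -2.1]
grip_width: 0.188
```

Run:
```python
from h import *
go([574,-193,241],65)
p,d,W=shot('wrist','w2.png')
np.save('w2.npy',W)
```

```text
shift cm [-2.96 -2.62 -0.04] twist -0.11363819543439035 | tcp [ 558.3 -156.8  240.6] yaw_y 64.89 F [ 0.2  0.5 -2.1] t 6.65
```

View pics/w2.png

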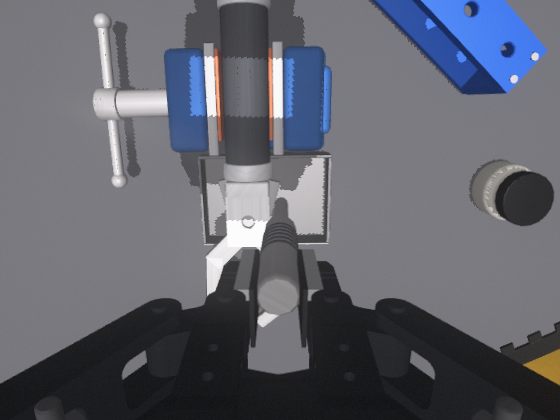

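The view shows the bore at pixel (248, 222) on the lit front part of the clevis, and the drift's nose at (281, 200). The tube runs nearly along image columns. Next I'll measure the bore relative to the nose in this same picture.

Run:
```python
from h import *
W=np.load('w2.npy'); p=cv2.imread('pics/w2.png'); s=readout.sense(); R=q2R(s['ee_rot']); T=s['eef_pos']
L=(W-T)@R  # tool-frame mm
z=W[...,2]
print('clevis z by row:')
for v in range(176,246,4): print(v,np.round(z[v,232:266:3],0))
top=L[225:243,232:264].reshape(-1,3)
print('bore px tool', L[216:229:3,242:256:3,:2].round(0).tolist())
# clevis side edges & nose
for v in (190,200,210,232): 
    r=np.where((z[v]>105)&(z[v]<125))[0]; r=r[(r>215)&(r<272)]; print(v,r.min(),r.max(),L[v,r.min()].round(1),L[v,r.max()].round(1))
for v in range(196,246,5):
    print('drift',v,[(u,*L[v,u].round(1)) for u in range(270,296,4)])
c=p[170:250,210:310]; cv2.imwrite('pics/c2.png',cv2.resize(c,(800,640),interpolation=cv2.INTER_CUBIC)[:600])
```

```text
clevis z by row:
176 [115. 117. 117. 118. 119. 119. 117. 118. 117. 116. 114. 112.]
180 [114. 116. 118. 117. 119. 119. 118. 117. 118. 115. 114. 110.]
184 [117. 117. 117. 118. 118. 116. 117. 118. 118. 117. 118. 117.]
188 [117. 117. 116. 117. 117. 117. 118. 117. 117. 117. 116. 118.]
192 [117. 118. 118. 117. 117. 117. 117. 118. 116. 117. 118. 118.]
196 [117. 118. 118. 117. 118. 118. 116. 117. 118. 117. 117. 118.]
200 [118. 117. 116. 118. 118. 118. 118. 116. 117. 117. 116. 118.]
204 [117. 117. 117. 118. 118. 116. 118. 115. 117. 118. 118. 118.]
208 [117. 117. 117. 119. 117. 118. 117. 118. 118. 118. 117. 118.]
212 [117. 119. 117. 117. 117. 117. 116. 118. 118. 118. 118. 117.]
216 [117.  nan 117. 118. 117. 114. 113. 117. 116. 118. 118. 116.]
220 [118. 118. 117. 118. 114. 114. 115. 116. 117. 118. 118. 117.]
224 [117. 118. 117. 118. 115. 115. 115. 114. 117. 117. 117. 214.]
228 [117. 117. 117. 118. 118. 118. 116. 118. 118. 116. 117. 221.]
232 [117. 117. 116. 118. 117. 118. 116. 116. 119. 117. 116. 233.]
236 [118. 118. 116. 116. 118. 117. 117. 118. 117. 117. 117. 238.]
240 [116. 116. 118. 118. 11
[... 4373 characters left out ...]
float64(-1.2), np.float64(-6.4)), (282, np.float64(7.6), np.float64(0.7), np.float64(-6.6)), (286, np.float64(6.6), np.float64(2.6), np.float64(-3.7)), (290, np.float64(6.1), np.float64(4.6), np.float64(-2.6)), (294, np.float64(4.0), np.float64(6.7), np.float64(3.2))]
drift 241 [(270, np.float64(6.6), np.float64(-4.9), np.float64(-10.4)), (274, np.float64(7.4), np.float64(-3.0), np.float64(-12.6)), (278, np.float64(7.6), np.float64(-1.2), np.float64(-12.9)), (282, np.float64(7.5), np.float64(0.6), np.float64(-12.8)), (286, np.float64(7.2), np.float64(2.4), np.float64(-12.0)), (290, np.float64(5.6), np.float64(4.4), np.float64(-7.9)), (294, np.float64(3.8), np.float64(6.5), np.float64(-3.2))]
```

View pics/c2.png

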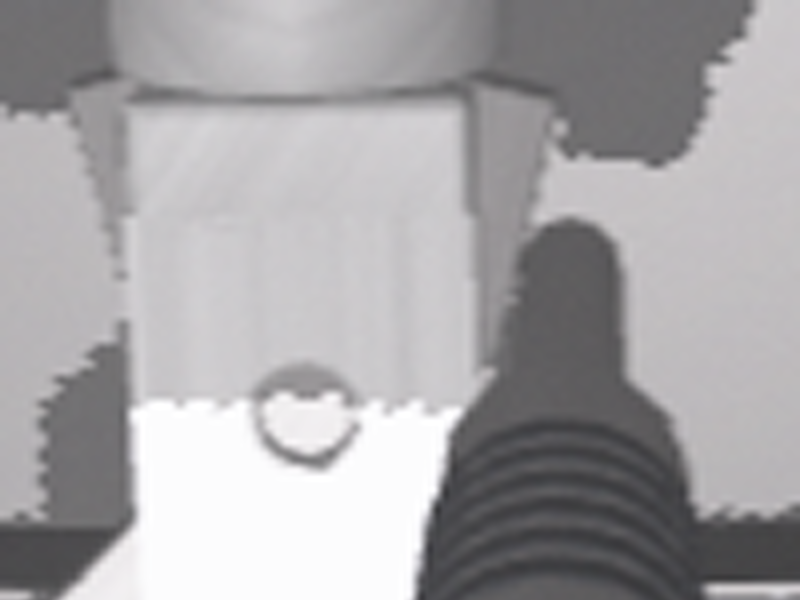

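```bash
cat >> h.py <<'E'
def ray(I,u,v,z):
    i,f,R,t=I
    a=np.array([(u-i['cx'])/f,(v-i['cy'])/f]); q=a.copy()
    for _ in range(15): q=a/(1+i['k1']*(q@q))
    d=R.T@np.array([*q,1]); c=-R.T@t; return c+d*(z-c[2])/d[2]
E
python3 - <<'E'
from h import *
I=info('wrist'); s=readout.sense(); R=q2R(s['ee_rot']); T=s['eef_pos']
b=ray(I,247.8,221.3,117.3); print('bore',b,(R.T@(b-T)).round(2))
for zt in (70,85): 
  for u,v in ((281.3,206),(281.3,200)): print(zt,(R.T@(ray(I,u,v,T[2]-zt)-T)).round(2))
# expected nose tip outline for axis at (0,0): project circle end z=86.3 below TCP
i=I[0]
def proj(P): 
    r=cv2.projectPoints(np.array(P,float),i['rvec'],i['tvec'],np.array([[I[1],0,i['cx']],[0,I[1],i['cy']],[0,0,1]]),np.array([i['k1'],0,0,0]))[0]; return r[:,0]
a=np.linspace(0,2*np.pi,60)
for dx,dy in((0,0),(-2,1)):
  C=proj([T+R@[dx+4.7*np.cos(t),dy+4.7*np.sin(t),86.3] for t in a]); print(dx,dy,'tip top row',C[:,1].min(),'cols',C[:,0].min(),C[:,0].max())
print('seen tip row',(215.5)/8-.5+170,'cols ~',(516.5)/8+209.5,(624)/8+209.5, T)
E
```

```text
bore [ 572.41710106 -192.74038856  117.3       ] [-27.9  -26.6  123.38]
70 [ 0.44  0.94 70.  ]
70 [ 4.62  0.93 70.  ]
85 [-3.8   1.06 85.  ]
85 [ 0.65  1.05 85.  ]
0 0 tip top row 194.0524072852543 cols 273.26768429091845 286.36580178297254
-2 1 tip top row 196.7669616185583 cols 274.67029588844395 287.7416346165306
seen tip row 196.4375 cols ~ 274.0625 287.5 [ 558.46134195 -156.82931911  240.68730711]
```

Request:
step_arm --plan "-1.3 -1.4 0 0 0;-2.6 -2.74 0 0 0;-2.6 -2.74 0 0 0;-2.6 -2.74 1.5 0 0;-2.6 -2.74 2.6 0 0;-2.6 -2.74 2.6 0 0;-2.6 -2.74 2.6 0 0;-2.6 -2.74 2.6 0 0"

```text
time_s: 7.5
eef_pos: [570.3, -193.3, 215.6]
ee_rot: [0.001, 0.218, 0.976, -0.0]
force: [-1.0, -0.1, -1.9]
grip_width: 0.186
```

Run:
```python
from h import *
I=info('wrist'); s=readout.sense(); R=q2R(s['ee_rot']); T=s['eef_pos']
p,d,W=shot('wrist','w3.png'); i=I[0]
K=np.array([[I[1],0,i['cx']],[0,I[1],i['cy']],[0,0,1]])
def proj(P): return cv2.projectPoints(np.array(P,float),i['rvec'],i['tvec'],K,np.array([i['k1'],0,0,0]))[0][:,0]
print(T,s['force'])
a=np.linspace(0,2*np.pi,60)
C=proj([T+R@[-1.9+4.7*np.cos(t),.75+4.7*np.sin(t),86.3] for t in a]); 
B=proj([np.array([572.42,-192.74,117.3])+5.4*np.array([np.cos(t),np.sin(t),0]) for t in a])
print('pred nose',C.min(0),C.max(0),'pred bore',B.min(0),B.max(0))
bgr=cv2.cvtColor(p,cv2.COLOR_RGB2BGR)
cv2.imwrite('pics/c3.png',cv2.resize(bgr[160:235,240:320],None,fx=8,fy=8,interpolation=cv2.INTER_CUBIC))
```

```text
[ 570.3346785  -193.31362113  215.62687479] [-1.01172876 -0.08532953 -1.90289727]
pred nose [274.29290248 196.59670744] [287.36538824 209.20508925] pred bore [274.41203549 191.23629067] [288.80690873 205.16582867]
```

View pics/c3.png

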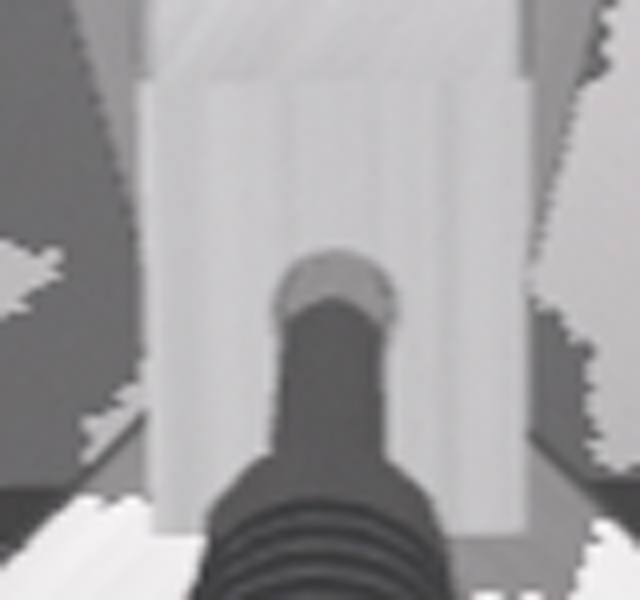

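The crop shows the nose tip at (281, 197) just in front of the bore, whose rim spans columns 274–289 with its top at row 190.5. This agrees with the prediction within 0.5 px. I'll lower gently and feel for contact.

Request:
step_arm --plan "0.02 -0.02 0.5 0 0;0.02 -0.02 0.9 0 0;0.02 -0.02 1 0 0;0.02 -0.02 1.05 0 0;0.02 -0.02 1.1 0 0;0.02 -0.02 1.1 0 0"

```text
time_s: 8.15
eef_pos: [569.8, -193.6, 203.9]
ee_rot: [0.0, 0.218, 0.976, -0.0]
force: [-0.1, 0.6, -2.2]
grip_width: 0.184
```

Request:
step_arm --plan "0 0 0.03 0 0;0 0 0.06 0 0;0 0 0.1 0 0;0 0 0.13 0 0;0 0 0.13 0 0"

```text
time_s: 8.65
eef_pos: [569.8, -193.5, 202.6]
ee_rot: [0.0, 0.218, 0.976, 0.0]
force: [0.4, 0.4, -1.3]
grip_width: 0.184
```

Request:
step_arm --plan "0 0 0.03 0 0;0 0 0.06 0 0;0 0 0.08 0 0;0 0 0.08 0 0;0 0 0.08 0 0"

```text
time_s: 9.15
eef_pos: [569.8, -193.5, 201.8]
ee_rot: [0.0, 0.218, 0.976, 0.0]
force: [1.1, 0.9, -2.0]
grip_width: 0.183
```

Request:
step_arm --plan "0 0 0.03 0 0;0 0 0.06 0 0;0 0 0.06 0 0;0 0 0.06 0 0"

```text
time_s: 9.55
eef_pos: [569.8, -193.5, 201.2]
ee_rot: [-0.0, 0.218, 0.976, 0.0]
force: [0.6, -0.1, -1.0]
grip_width: 0.183
```

Request:
step_arm --plan "0 0 0.03 0 0;0 0 0.06 0 0;0 0 0.09 0 0;0 0 0.09 0 0;0 0 0.09 0 0"

```text
time_s: 10.05
eef_pos: [570.0, -193.6, 200.7]
ee_rot: [0.0, 0.218, 0.976, -0.0]
force: [-0.1, 0.5, 3.9]
grip_width: 0.185
```

Request:
step_arm --plan "0 0 0.03 0 0;0 0 0.06 0 0;0 0 0.09 0 0;0 0 0.09 0 0;0 0 0.09 0 0"

```text
time_s: 10.55
eef_pos: [570.3, -193.8, 200.6]
ee_rot: [0.001, 0.218, 0.976, -0.0]
force: [0.5, 1.0, 8.2]
grip_width: 0.185
```

Contact. To tell whether the nose is on the pin inside the bore or on the rim, I'll ease off and wiggle sideways.

Request:
step_arm --plan "0 0 -0.06 0 0;0.1 0 -0.06 0 0;0.2 0 -0.06 0 0;0.2 0 -0.06 0 0;0.2 0 -0.06 0 0"

```text
time_s: 11.05
eef_pos: [568.4, -193.0, 200.7]
ee_rot: [0.001, 0.218, 0.976, -0.0]
force: [0.7, -0.2, 5.4]
grip_width: 0.184
```

Request:
step_arm --plan "-0.2 0 0 0 0;-0.4 0 0 0 0;-0.4 0 0 0 0;-0.4 0 0 0 0;-0.4 0 0 0 0"

```text
time_s: 11.55
eef_pos: [571.7, -194.5, 200.6]
ee_rot: [0.0, 0.218, 0.976, -0.0]
force: [-0.2, 1.3, 6.6]
grip_width: 0.181
```

The nose slid freely ±2 mm at constant z, so it is on the flat top. Contact came about 3 mm lower than the camera z, which moves the bore estimate roughly 0.8 mm toward −x of the nose. I'll scan slowly with light contact.

Request:
step_arm --plan "0 0.03 0 0 0;0.03 0.03 0 0 0;0.06 0.03 0 0 0;0.09 0.03 0 0 0;0.12 0.03 0 0 0;0.12 0.03 0 0 0"

```text
time_s: 12.15
eef_pos: [570.8, -193.9, 200.7]
ee_rot: [0.001, 0.218, 0.976, -0.0]
force: [-0.3, -0.1, 4.9]
grip_width: 0.184
```

Request:
step_arm --plan "0.03 0 0 0 0;0.06 0 0 0 0;0.09 0 0 0 0;0.12 0 0 0 0;0.15 0 0 0 0;0.15 0 0 0 0"

```text
time_s: 12.75
eef_pos: [569.5, -193.3, 200.7]
ee_rot: [0.001, 0.218, 0.976, -0.0]
force: [0.8, -0.3, 5.9]
grip_width: 0.186
```

Run:
```python
from h import *
I=info('wrist'); s=readout.sense(); R=q2R(s['ee_rot']); T=s['eef_pos']
p,d,W=shot('wrist','w4.png'); L=(W-T)@R
print(T,s['force'],s['wrist_torque'])
bgr=cv2.cvtColor(p,cv2.COLOR_RGB2BGR)
cv2.imwrite('pics/c4.png',cv2.resize(bgr[160:235,240:320],None,fx=8,fy=8,interpolation=cv2.INTER_CUBIC))
for v in range(190,246,3): print(v,[tuple(L[v,u].round(1).tolist()) for u in (278,281,284)])
m=L[178:190,262:300]; print('clevis z',np.nanmedian(W[178:190,262:300,2]))
```

```text
[ 569.52384124 -193.34661243  200.65729037] [ 0.80023594 -0.34204226  5.89687986] [-0.05831623 -0.08795961  0.00947589]
190 [(8.5, -1.3, 82.6), (8.4, 0.8, 83.1), (8.4, 3.0, 82.9)]
193 [(6.3, -1.3, 82.8), (6.2, 0.9, 83.1), (6.3, 3.0, 82.8)]
196 [(4.0, -1.3, 83.5), (4.0, 0.9, 83.2), (4.1, 3.0, 83.0)]
199 [(1.8, -1.3, 83.4), (2.3, 0.8, 81.5), (1.5, 3.0, 84.4)]
202 [(2.1, -1.3, 74.1), (2.1, 0.8, 74.3), (1.5, 2.9, 76.4)]
205 [(1.9, -1.2, 67.1), (2.3, 0.7, 65.8), (1.7, 2.8, 67.8)]
208 [(2.2, -1.2, 58.8), (2.6, 0.7, 57.6), (1.5, 2.7, 61.5)]
211 [(1.8, -1.2, 53.6), (2.0, 0.6, 52.7), (1.7, 2.5, 53.9)]
214 [(2.2, -1.2, 45.9), (2.5, 0.6, 44.8), (1.9, 2.4, 46.8)]
217 [(6.7, -1.2, 25.3), (6.9, 0.4, 24.8), (6.4, 2.1, 26.4)]
220 [(7.0, -1.2, 19.2), (6.6, 0.4, 20.4), (6.0, 2.1, 22.0)]
223 [(7.0, -1.2, 14.0), (7.3, 0.4, 13.0), (6.9, 1.9, 14.3)]
226 [(7.2, -1.2, 8.4), (6.8, 0.3, 9.8), (6.8, 1.9, 9.7)]
229 [(6.9, -1.2, 4.8), (6.9, 0.3, 4.9), (6.6, 1.8, 5.6)]
232 [(7.3, -1.2, -0.6), (7.1, 0.3, -0.3), (6.5, 1.7, 1.6)]
235 [(7.0, -1.2, -4.1), (6.7, 0.2, -3.2), (6.5, 1.7, -2.7)]
238 [(7.1, -1.2, -8.4), (7.1, 0.2, -8.3), (6.5, 1.6, -6.9)]
241 [(7.4, -1.2, -13.0), (7.4, 0.2, -13.0), (7.0, 1.5, -11.8)]
244 [(7.1, -1.2, -16.0), (6.3, 0.2, -13.9), (6.4, 1.5, -14.0)]
clevis z 117.24728904330857
```

View pics/c4.png

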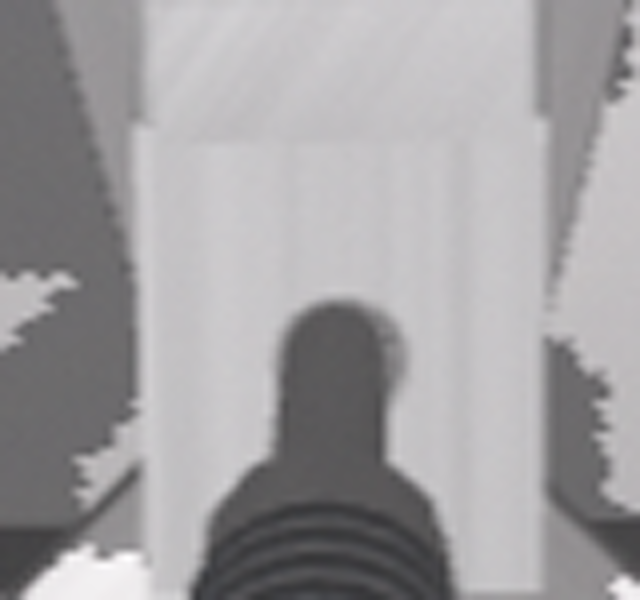

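Run:
```python
from h import *
I=info('wrist'); s=readout.sense(); R=q2R(s['ee_rot']); T=s['eef_pos']; i=I[0]
K=np.array([[I[1],0,i['cx']],[0,I[1],i['cy']],[0,0,1]])
def proj(P): return cv2.projectPoints(np.array(P,float),i['rvec'],i['tvec'],K,np.array([i['k1'],0,0,0]))[0][:,0]
a=np.linspace(0,2*np.pi,180)
for h in (83.4,86.3):
  for ax in ((-2,.6),(-1,.6),(0,.6)):
    S=proj([T+R@[ax[0]+9*np.cos(t),ax[1]+9*np.sin(t),h-58] for t in a])
    N=proj([T+R@[ax[0]+4.7*np.cos(t),ax[1]+4.7*np.sin(t),h] for t in a])
    # crop coordinates
    c=lambda X:((X-[240,160]+.5)*8)
    S=c(S);N=c(N); k=S[:,0].argmin()
    up=S[np.abs(S[:,0]-278).argsort()[:4]]
    print(h,ax,'shoulder toprow',S[:,1].min().round(),'at col278',up.round().tolist(),'cols',S[:,0].min().round(),S[:,0].max().round(),'nose tip',N[:,1].min().round(),N[:,0].min().round(),N[:,0].max().round())
p,d,W=shot('wrist'); L=(W-T)@R
x=L[205:245,262:300].reshape(-1,3); r=np.hypot(x[:,0]+2,x[:,1]-.5); k=x[(r>6.8)&(r<10)&(x[:,2]<60)]; print('lowest shank z',np.sort(k[:,2])[-15:].round(1))
```

```text
83.4 (-2, 0.6) shoulder toprow 456.0 at col278 [[277.0, 468.0], [276.0, 685.0], [280.0, 687.0], [281.0, 467.0]] cols 206.0 463.0 nose tip 306.0 276.0 382.0
83.4 (-1, 0.6) shoulder toprow 442.0 at col278 [[277.0, 455.0], [280.0, 674.0], [276.0, 672.0], [281.0, 453.0]] cols 205.0 463.0 nose tip 295.0 276.0 382.0
83.4 (0, 0.6) shoulder toprow 428.0 at col278 [[277.0, 441.0], [280.0, 661.0], [276.0, 659.0], [281.0, 439.0]] cols 205.0 463.0 nose tip 284.0 276.0 382.0
86.3 (-2, 0.6) shoulder toprow 443.0 at col278 [[278.0, 456.0], [276.0, 670.0], [280.0, 672.0], [282.0, 454.0]] cols 207.0 461.0 nose tip 298.0 277.0 381.0
86.3 (-1, 0.6) shoulder toprow 430.0 at col278 [[278.0, 442.0], [276.0, 657.0], [280.0, 659.0], [282.0, 440.0]] cols 207.0 461.0 nose tip 287.0 277.0 381.0
86.3 (0, 0.6) shoulder toprow 416.0 at col278 [[278.0, 429.0], [276.0, 644.0], [280.0, 646.0], [282.0, 427.0]] cols 207.0 461.0 nose tip 276.0 277.0 381.0
lowest shank z [27.5 27.6 27.6 27.7 27.8 27.8 27.9 28.  28.  28.1 28.1 28.2 28.3 28.6
 28.9]
```

Model fitting puts the shoulder 28.3 mm below the TCP, so the nose is at z≈114.4. That is about 3 mm below the clevis top (117.25), so it is probably already on the pin. I'll centre it (x −0.4, y +0.8 mm) and add force in small steps, staying under 25 N.

Request:
step_arm --plan "-0.02 0.04 0 0 0;-0.04 0.08 0 0 0;-0.04 0.08 0 0 0;-0.04 0.08 0 0 0"

```text
time_s: 13.25
eef_pos: [570.1, -193.0, 200.7]
ee_rot: [0.001, 0.218, 0.976, -0.001]
force: [-0.9, -1.3, 6.0]
grip_width: 0.182
```

Request:
step_arm --plan "0 0 0.03 0 0;0 0 0.06 0 0;0 0 0.06 0 0;0 0 0.06 0 0"

```text
time_s: 13.65
eef_pos: [570.3, -193.1, 200.6]
ee_rot: [0.001, 0.218, 0.976, -0.001]
force: [-0.2, -0.7, 9.0]
grip_width: 0.183
```

Request:
step_arm --plan "0 0 0.03 0 0;0 0 0.06 0 0;0 0 0.06 0 0;0 0 0.06 0 0"

```text
time_s: 14.05
eef_pos: [570.5, -193.2, 200.5]
ee_rot: [0.002, 0.218, 0.976, -0.001]
force: [-1.0, 0.1, 11.5]
grip_width: 0.185
```

Request:
step_arm --plan "0 0 0.02 0 0;0 0 0.04 0 0;0 0 0.04 0 0;0 0 0.04 0 0"

```text
time_s: 14.45
eef_pos: [570.6, -193.2, 200.5]
ee_rot: [0.002, 0.218, 0.976, -0.001]
force: [0.1, -1.1, 13.4]
grip_width: 0.182
```

Request:
step_arm --plan "0 0 0.02 0 0;0 0 0.05 0 0;0 0 0.05 0 0;0 0 0.05 0 0"

```text
time_s: 14.85
eef_pos: [570.8, -193.3, 200.4]
ee_rot: [0.002, 0.218, 0.976, -0.001]
force: [-1.1, -0.1, 15.3]
grip_width: 0.186
```

Request:
step_arm --plan "0 0 0.02 0 0;0 0 0.04 0 0;0 0 0.04 0 0;0 0 0.04 0 0;0 0 0.04 0 0"

```text
time_s: 15.35
eef_pos: [570.9, -193.4, 200.4]
ee_rot: [0.003, 0.218, 0.976, -0.001]
force: [-1.7, -0.0, 16.3]
grip_width: 0.182
```

Request:
step_arm --plan "0 0 -0.25 0 0;0 0 -0.5 0 0;0 0 -0.5 0 0;0 0.15 -0.5 0 0;0 0.3 -0.5 0 0;0 0.3 -0.5 0 0;0 0.3 -0.5 0 0"

```text
time_s: 16.05
eef_pos: [571.0, -190.0, 202.1]
ee_rot: [-0.0, 0.218, 0.976, -0.0]
force: [-0.7, -3.1, -3.7]
grip_width: 0.188
```

Request:
step_arm --plan "0 -0.3 0 0 0;0 -0.6 0 0 0;0 -0.6 0 0 0;0 -0.6 0 0 0"

```text
time_s: 16.45
eef_pos: [568.9, -194.7, 202.6]
ee_rot: [0.0, 0.218, 0.976, 0.0]
force: [1.1, 2.5, -3.0]
grip_width: 0.187
```

Sideways now meets walls, with opposing forces of about ±3 N at ±3 mm. So the nose is captured in the bore and resting on the pin. I'll re-centre and press up toward 20 N net.

Request:
step_arm --plan "0 0.15 0 0 0;0.03 0.33 0 0 0;0.03 0.33 0.1 0 0;0.03 0.33 0.2 0 0;0.03 0.33 0.3 0 0;0.03 0.33 0.4 0 0;0.03 0.33 0.48 0 0;0.03 0.33 0.5 0 0;0.03 0.33 0.5 0 0;0.03 0.33 0.5 0 0" --grip_force 90

```text
time_s: 17.45
eef_pos: [570.9, -192.7, 200.5]
ee_rot: [0.003, 0.218, 0.976, -0.001]
force: [-0.5, 0.3, 14.1]
grip_width: 0.178
```

Request:
step_arm --plan "0 0 0.02 0 0;0 0 0.04 0 0;0 0 0.04 0 0;0 0 0.04 0 0"

```text
time_s: 17.85
eef_pos: [571.0, -192.8, 200.5]
ee_rot: [0.003, 0.218, 0.976, -0.001]
force: [-0.5, 0.8, 17.1]
grip_width: 0.173
```

Request:
step_arm --plan "0 0 0.02 0 0;0 0 0.03 0 0;0 0 0.03 0 0;0 0 0.03 0 0"

```text
time_s: 18.25
eef_pos: [571.2, -192.8, 200.5]
ee_rot: [0.003, 0.218, 0.976, -0.001]
force: [-1.0, 0.4, 17.6]
grip_width: 0.177
```

Request:
step_arm --plan "0 0 0.02 0 0;0 0 0.03 0 0;0 0 0.03 0 0;0 0 0.03 0 0;0 0 0.03 0 0"

```text
time_s: 18.75
eef_pos: [571.1, -192.7, 200.0]
ee_rot: [0.003, 0.218, 0.976, -0.001]
force: [-0.4, 0.1, 16.8]
grip_width: 0.174
```

Request:
step_arm --plan "0 0 0.02 0 0;0 0 0.04 0 0;0 0 0.04 0 0;0 0 0.04 0 0"

```text
time_s: 19.15
eef_pos: [570.8, -192.6, 198.7]
ee_rot: [0.002, 0.218, 0.976, -0.001]
force: [0.9, -0.2, 11.5]
grip_width: 0.173
```

Run:
```python
from h import *
p,d,W=shot('wrist'); s=readout.sense()
print(s['eef_pos'],s['force'],'clevis z med/mean',np.nanmedian(W[178:190,262:300,2]),np.nanmean(W[178:190,262:300,2]))
```

```text
[ 570.80570133 -192.59135891  198.68928192] [ 0.0862454   0.56163506 12.94056685] clevis z med/mean 117.30641196515025 117.2714201453103
```

The clevis hasn't moved (117.3) and the pin is moving. I'll keep pressing at about 8–10 mm/s.

Request:
step_arm --plan "0 0 0.08 0 0;0 0 0.16 0 0;0 0 0.24 0 0;0 0 0.32 0 0;0 0 0.4 0 0"

```text
time_s: 19.7
eef_pos: [570.8, -192.7, 194.7]
ee_rot: [0.002, 0.218, 0.976, -0.001]
force: [-0.9, 0.1, 12.2]
grip_width: 0.176
```

Request:
step_arm --plan "0 0 0.08 0 0;0 0 0.16 0 0;0 0 0.24 0 0;0 0 0.32 0 0;0 0 0.4 0 0;0 0 0.48 0 0;0 0 0.56 0 0;0 0 0.64 0 0"

```text
time_s: 20.5
eef_pos: [570.8, -192.6, 188.3]
ee_rot: [0.002, 0.218, 0.976, -0.001]
force: [0.2, -0.4, 12.5]
grip_width: 0.174
```

Request:
step_arm --plan "0 0 0.08 0 0;0 0 0.16 0 0;0 0 0.24 0 0;0 0 0.32 0 0;0 0 0.4 0 0;0 0 0.48 0 0;0 0 0.56 0 0;0 0 0.64 0 0;0 0 0.72 0 0;0 0 0.8 0 0"

```text
time_s: 21.5
eef_pos: [570.8, -192.7, 180.3]
ee_rot: [0.002, 0.218, 0.976, -0.001]
force: [-1.0, 1.0, 13.1]
grip_width: 0.173
```

Request:
step_arm --plan "0 0 0.08 0 0;0 0 0.16 0 0;0 0 0.24 0 0;0 0 0.32 0 0;0 0 0.4 0 0;0 0 0.48 0 0;0 0 0.56 0 0;0 0 0.64 0 0;0 0 0.72 0 0;0 0 0.8 0 0"

```text
time_s: 22.5
eef_pos: [570.9, -192.7, 172.3]
ee_rot: [0.002, 0.218, 0.976, -0.001]
force: [-0.2, -0.5, 13.6]
grip_width: 0.176
```

Request:
step_arm --plan "0 0 0.08 0 0;0 0 0.16 0 0;0 0 0.24 0 0;0 0 0.32 0 0;0 0 0.4 0 0;0 0 0.48 0 0;0 0 0.56 0 0;0 0 0.64 0 0"

```text
time_s: 23.3
eef_pos: [569.8, -192.1, 163.0]
ee_rot: [-0.0, 0.218, 0.976, -0.0]
force: [-0.2, -1.9, -0.8]
grip_width: 0.177
```

Force fell to zero, so the pin is out. I'll draw the drift up and check the tray.

Request:
step_arm --plan "0 0 0 0 0;0 0 -0.5 0 0;0 0 -1.5 0 0;0 0 -2.5 0 0;0 0 -3.5 0 0;0 0 -4.5 0 0;0 0 -5.5 0 0;0 0 -7 0 0;0 0 -8 0 0;0 0 -8 0 0"

```text
time_s: 24.3
eef_pos: [570.3, -192.2, 245.0]
ee_rot: [0.001, 0.218, 0.976, -0.0]
force: [0.6, 0.3, -2.5]
grip_width: 0.173
```

Run:
```python
from h import *
I=info('wrist'); s=readout.sense(); R=q2R(s['ee_rot']); T=s['eef_pos']
p,d,W=shot('wrist'); L=(W-T)@R
t,_=cams.capture('top'); sd,_=cams.capture('side')
A=cv2.resize(p[90:300,130:410],(560,420)); B=cv2.resize(t[150:240,340:430],(300,300),interpolation=cv2.INTER_CUBIC); 
out=np.zeros((600,800,3),np.uint8); out[:420,:560]=A; out[300:,500:]=B; out[420:600,:360]=cv2.resize(sd[155:215,230:350],(360,180),interpolation=cv2.INTER_CUBIC)
cv2.imwrite('pics/c5.png',out[...,::-1])
# drift pose in tool: shank + nose column centres by fitting surface
for v in range(200,250,6): print(v,L[v,278].round(1),L[v,284].round(1))
go([577,266,241],113)
```

```text
200 [ 2.6 -1.3 77.6] [ 1.7  2.9 80.9]
206 [ 2.3 -1.3 63.3] [ 1.8  2.7 65.1]
212 [ 2.6 -1.3 48.7] [ 1.8  2.5 51.3]
218 [ 6.7 -1.2 23.4] [ 6.2  2.1 25.2]
224 [ 7.2 -1.2 11.7] [ 7.   1.9 12.5]
230 [ 7.7 -1.2  1. ] [7.4 1.7 1.8]
236 [ 7.2 -1.2 -6. ] [ 7.2  1.6 -5.9]
242 [  7.1  -1.2 -13.5] [  6.4   1.5 -11.5]
248 [  6.5  -1.2 -19.1] [  6.6   1.4 -19.3]
shift cm [18.82 41.75  0.19] twist -48.17949814872219 | tcp [ 569.6 -191.9  242.6] yaw_y 64.82 F [-0.3  0.3 -2.2] t 24.45
```

View pics/c5.png

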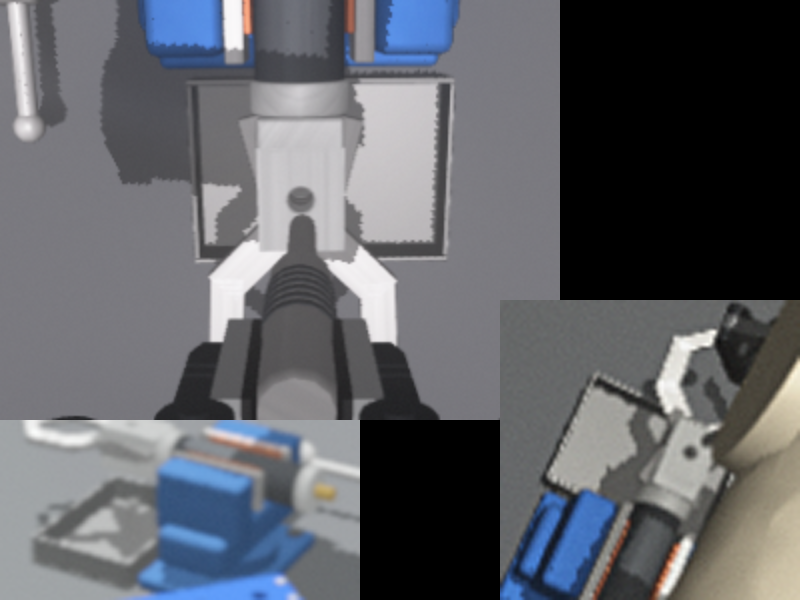

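The view shows the bore at about (300, 198) empty and dark right through. The pin is hidden beneath the claw, presumably in the tray. I'll carry the drift back to the stand.

Request:
step_arm --plan "0.9 2 0 -2 0;2.8 6.2 0 -8 0;4.7 10.4 0 -14 0;6.6 14.6 0 -20 0;8.5 18.8 0 -26 0;10.4 23 0 -32 0;12.3 27.2 0 -38 0;14.2 31.4 0 -44 0;16.1 35.6 0 -48 0;17.8 39.5 0 -48 0"

```text
time_s: 25.45
eef_pos: [576.2, 243.3, 242.5]
ee_rot: [-0.001, -0.199, 0.98, 0.0]
force: [0.3, -1.4, -1.4]
grip_width: 0.175
```

Request:
step_arm --plan "0 0 0 0 0;0 0 0 0 0;0 0 0 0 0"

```text
time_s: 25.75
eef_pos: [576.9, 240.2, 242.9]
ee_rot: [-0.0, -0.197, 0.98, -0.0]
force: [0.1, -0.7, -2.1]
grip_width: 0.173
```

Run:
```python
from h import *
go([576.7,266.3,241],113)
```

```text
shift cm [-0.99  2.41  0.18] twist -0.24392766241260233 | tcp [576.9 240.2 242.9] yaw_y 112.76 F [ 0.1 -0.7 -2.1] t 25.75
```

Request:
step_arm --plan "-0.5 1.2 0.1 0 0;-1 2.4 0.2 0 0;-1 2.4 0.2 0 0;-1 2.4 1 0 0;-1 2.4 2 0 0;-1 2.4 3 0 0;-1 2.4 3.5 0 0;-1 2.4 3.5 0 0;-1 2.4 3.5 0 0"

```text
time_s: 26.65
eef_pos: [576.9, 267.1, 208.5]
ee_rot: [0.0, -0.198, 0.98, 0.0]
force: [0.7, -0.1, -1.4]
grip_width: 0.175
```

Run:
```python
from h import *
I=info('wrist'); s=readout.sense(); R=q2R(s['ee_rot']); T=s['eef_pos']
p,d,W=shot('wrist'); c=lambda P:P
i=I[0];K=np.array([[I[1],0,i['cx']],[0,I[1],i['cy']],[0,0,1]])
def proj(P): return cv2.projectPoints(np.array(P,float),i['rvec'],i['tvec'],K,np.array([i['k1'],0,0,0]))[0][:,0]
print(T,proj([[576.5,266.3,82],T+R@[-2,.7,86.3]]))
cv2.imwrite('pics/c6.png',cv2.resize(p[150:250,230:330][...,::-1],(600,600),interpolation=cv2.INTER_CUBIC))
go([576.7,266.15,206],113)
```

```text
[576.88848279 267.10910895 208.48899121] [[279.24534125 188.52314549]
 [281.16413479 204.7572451 ]]
shift cm [ 0.06 -0.08  0.27] twist -0.18729313158826244 | tcp [577.  267.2 208.7] yaw_y 112.81 F [-0.6  0.4 -1.3] t 26.7
```

View pics/c6.png

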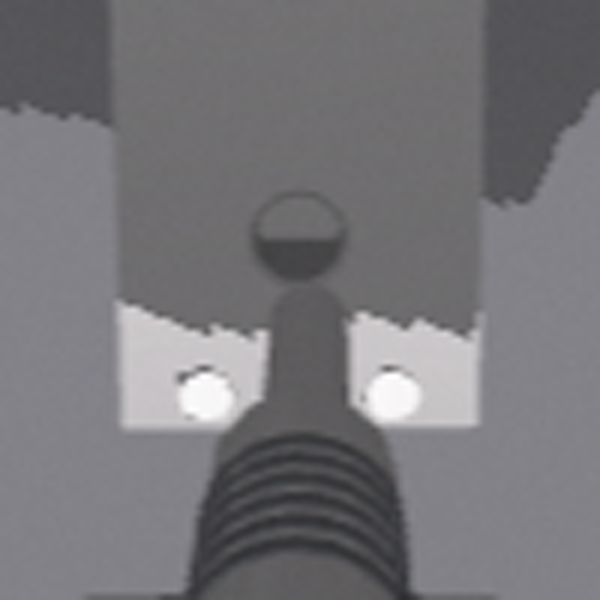

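Request:
step_arm --plan "0.17 -0.1 1 0 0;0.17 -0.1 2 0 0;0.17 -0.1 3 0 0;0.17 -0.1 3.3 0 0;0.17 -0.1 3.3 0 0;0.17 -0.1 3.3 0 0;0.17 -0.1 3.3 0 0"

```text
time_s: 27.4
eef_pos: [575.8, 265.7, 175.8]
ee_rot: [0.0, -0.198, 0.98, 0.0]
force: [0.0, 0.1, -2.2]
grip_width: 0.176
```

Run:
```python
from h import *
I=info('wrist'); s=readout.sense(); R=q2R(s['ee_rot']); T=s['eef_pos']
p,d,W=shot('wrist','w7.png')
i=I[0];K=np.array([[I[1],0,i['cx']],[0,I[1],i['cy']],[0,0,1]])
def proj(P): return cv2.projectPoints(np.array(P,float),i['rvec'],i['tvec'],K,np.array([i['k1'],0,0,0]))[0][:,0]
a=np.linspace(0,2*np.pi,90); cr=lambda X:((X-[245,165]+.5)*10).round()
H=cr(proj([[576.5+6*np.cos(t),266.3+6*np.sin(t),82] for t in a])); N=cr(proj([T+R@[-2+4.7*np.cos(t),.7+4.7*np.sin(t),86.3] for t in a]))
print(T,s['force'],'hole',H.min(0),H.max(0),'nose',N.min(0),N.max(0))
cv2.imwrite('pics/c7.png',cv2.resize(p[165:225,245:315][...,::-1],(700,600),interpolation=cv2.INTER_CUBIC))
```

```text
[575.79922925 265.66029594 175.76742609] [ 0.01903655  0.05712948 -2.16222959] hole [280. 281.] [442. 438.] nose [301. 339.] [432. 465.]
```

View pics/c7.png

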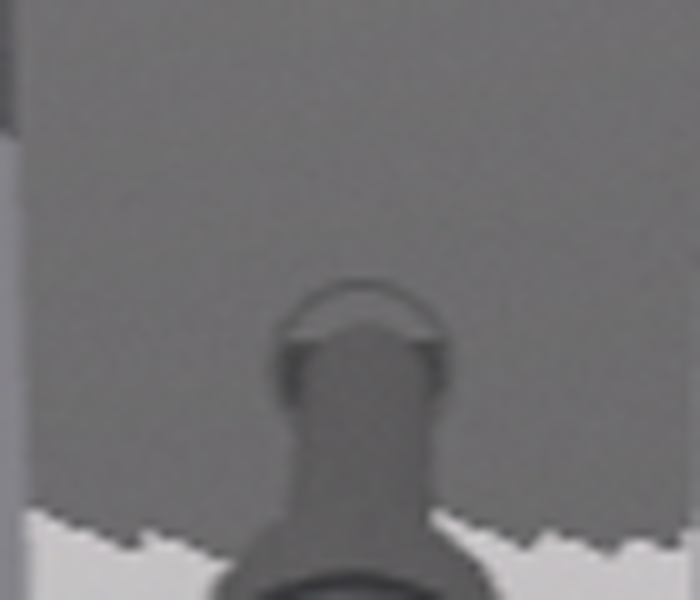

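The crop shows the hole rim spanning columns 275–447 (centre 361, top row 278), with the nose tip at (367, 325) about 7 mm above it. That is centred within about 0.5 mm. I'll shift y by −0.4 mm and lower gently.

Request:
step_arm --plan "0 -0.04 0.2 0 0;0 -0.04 0.4 0 0;0 -0.04 0.6 0 0;0 -0.04 0.8 0 0;0 -0.04 1 0 0;0 -0.04 1.1 0 0"

```text
time_s: 28.05
eef_pos: [575.7, 265.2, 164.0]
ee_rot: [-0.0, -0.198, 0.98, -0.0]
force: [-0.3, 0.3, -1.2]
grip_width: 0.174
```

Request:
step_arm --plan "0 0 0.6 0 0;0 0 1.2 0 0;0 0 1.8 0 0;0 0 2.4 0 0;0 0 3 0 0;0 0 3.6 0 0;0 0 4.2 0 0;0 0 4.6 0 0;0 0 4.8 0 0;0 0 4.8 0 0"

```text
time_s: 29.05
eef_pos: [575.7, 265.3, 116.0]
ee_rot: [-0.0, -0.198, 0.98, 0.0]
force: [-0.2, 1.0, -1.4]
grip_width: 0.175
```

Nearly seated, with about 5 mm to go.

Request:
step_arm --plan "0 0 0.15 0 0;0 0 0.3 0 0;0 0 0.4 0 0;0 0 0.45 0 0;0 0 0.5 0 0;0 0 0.5 0 0"

```text
time_s: 29.65
eef_pos: [575.8, 265.3, 111.3]
ee_rot: [0.0, -0.198, 0.98, 0.0]
force: [0.9, 1.5, -1.0]
grip_width: 0.174
```

Request:
step_arm --plan "0 0 0.03 0 0;0 0 0.06 0 0;0 0 0.06 0 0;0 0 0.06 0 0"

```text
time_s: 30.05
eef_pos: [576.0, 265.3, 111.2]
ee_rot: [0.0, -0.198, 0.98, 0.0]
force: [-0.1, 1.2, 3.9]
grip_width: 0.175
```

Seated: the stand now carries it. I'll open the jaws, then retreat straight up.

Request:
step_arm --plan "0 0 0 0 20;0 0 0 0 25;0 0 0 0 35;0 0 0 0 60;0 0 0 0 100;0 0 0 0 100;0 0 0 0 100;0 0 0 0 100"

```text
time_s: 30.85
eef_pos: [575.7, 265.2, 110.7]
ee_rot: [-0.0, -0.198, 0.98, -0.0]
force: [-0.3, -0.6, 0.8]
grip_width: 1.002
```

Request:
step_arm --plan "0 0 -1 0 100;0 0 -3 0 100;0 0 -6 0 100;0 0 -9 0 100;0 0 -12 0 100;0.4 0 -12 0 100;0.4 0 -12 0 100;0.4 0 -12 0 100"

```text
time_s: 31.65
eef_pos: [571.6, 263.5, 229.8]
ee_rot: [-0.001, -0.198, 0.98, -0.0]
force: [0.3, -0.8, 0.1]
grip_width: 0.999
```

Run:
```python
from h import *
p,d,W=shot('wrist','w8.png')
for lo,hi in [(153,164),(128,140)]:
    m=((W[...,2]>lo)&(W[...,2]<hi)).astype(np.uint8)
    n,l,st,c=cv2.connectedComponentsWithStats(m)
    for k in range(1,n):
        if st[k,4]>200: w=W[l==k]; print(lo,st[k],w.mean(0).round(1),((w.min(0)+w.max(0))/2).round(1))
# tray contents from top and side
p,d,W=shot('side'); 
for n in ('side','top'):
    p,d,W=shot(n)
    for r in spotter.regions_of(n,'pin_about')[:3]: print(n,'pin',r['conf'],r['extent'])
    for r in spotter.regions_of(n,'tray')[:1]: print(n,'tray',r['conf'],r['extent'])
    if n=='side': a=cv2.resize(p[150:225,225:335][...,::-1],(800,545),interpolation=cv2.INTER_CUBIC)
cv2.imwrite('pics/c8.png',a); print(readout.sense()['force'],readout.sense()['time_s'])
```

```text
153 [267 202  26  25 506] [576.1 264.8 157. ] [576.6 265.  156.4]
128 [268  60  25  27 495] [489. 229. 132.] [489.1 229.  131.6]
128 [269 129  24  26 456] [532.8 247.7 132. ] [533.2 247.9 131.5]
side pin 0.71 [317.0, 182.5, 79.3, 56.6]
side tray 0.92 [261.6, 193.5, 42.4, 40.2]
top pin 0.61 [387.1, 245.4, 93.3, 80.1]
top tray 0.76 [384.9, 197.6, 58.6, 44.4]
[-0.24017557 -0.63147258  0.49963046] 32.05
```

View pics/c8.png

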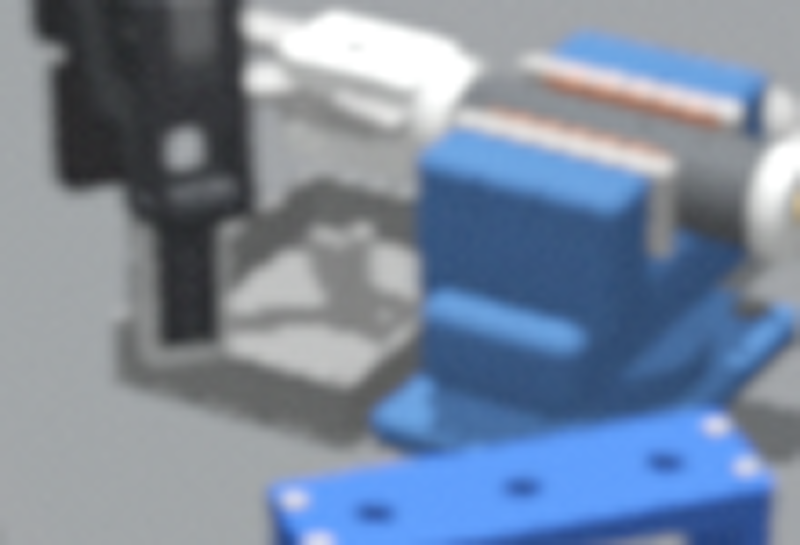

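Run:
```python
from h import *
for n in ('side','top'):
    p,d,W=shot(n)
    B=np.array([572.4,-192.7]); e=np.array([.9056,-.424]); f=np.array([.424,.9056])
    X=(W[...,:2]-B)@e; Y=(W[...,:2]-B)@f; z=W[...,2]
    m=(abs(X)<42)&(abs(Y)<60)&(z>-5)&(z<40)
    k=m&(z>7)&(z<30)
    print(n,m.sum(),'floor',np.median(z[m]).round(1),'raised',k.sum())
    nn,l,st,c=cv2.connectedComponentsWithStats(k.astype(np.uint8))
    for j in range(1,nn):
        if st[j,4]>3: q=l==j; print(st[j],'X',X[q].min().round(),X[q].max().round(),'Y',Y[q].min().round(),Y[q].max().round(),'z',np.median(z[q]).round(1),z[q].max().round(1))
```

```text
side 414 floor 4.0 raised 108
[271 174  11  11  69] X 7.0 41.0 Y -60.0 -47.0 z 18.1 28.8
[272 186   4   8  30] X -10.0 4.0 Y -1.0 9.0 z 18.8 29.1
top 673 floor 2.4 raised 84
[398 198  14  25  74] X -34.0 41.0 Y -58.0 -53.0 z 23.0 29.6
```

The drift's top is back at z 157, and both other punches are where they were. Depth shows a narrow object rising from the tray floor right under the bore, which is the pin. I'm handing in.

```bash
python3 -c "
from h import *
print(workorder.finish_job()); print(readout.sense()['time_s'])"
```

```text
the job is handed in; nothing more can be done
None
the job is handed in; nothing more can be done
```

I pressed the pivot pin out of the claw and hung the drift back in its own hole. I handed the job in at about 32 s of the 72 s allowed. No verdict was reported.

**Pressing:** The nose went into the bore by feel. The pin broke loose at about 20 N net and then moved at about 14 N. Partway through, the clevis top measured 117.3 mm, the same as before pressing, so the claw had not moved by then; I did not re-measure it at the end. The force dropped to nothing with the nose about 40 mm deep.

**Last checks:**
- **Drift:** its top reads z 157.0, as at the start, and it sits within about 1.5 mm of where it was. It is released, with the gripper clear above it.
- **Other punches:** both measured within about 0.5 mm of their first positions.
- **Grease jar and propeller:** I did not re-measure these; the arm was never near them.
- **Pin:** I never saw it clearly in a picture. The bore looked empty right through. The side camera's depth shows a narrow object standing in the tray under the bore, but the top camera, whose view is blocked by the clevis, did not show it.

**One disagreement:** The sideways feel test first suggested the nose was on the flat top. Model fitting and a second test showed it was already in the bore, resting on the pin about 3 mm down.

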